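# Spin-test the washed castors and bin the one that binds

## Robot

A 6-joint arm with a two-finger parallel gripper is mounted at the origin on the work surface. World frame = base frame: x ahead of the robot, y to its left, z up, the work surface at z = 0. Lengths are in m, angles in rad, forces in N, time in s.
With the tool pointing down it reaches from about 0.3 to 0.95 m from the base axis. Payload 3.1 kg.
Tool frame: the origin (TCP) lies between the finger pads, 19 mm behind the fingertips; this is the grasp point; z points along the fingers, y is the line along which they close (so a half turn about z gives the same grasp; the last joint's range is limited). The gripper opens to 85 mm and grips with 20 to 120 N. Pads are 22 mm wide; open, the fingers measure 114 mm over their backs; the gripper's body (76 mm by 85 mm) begins 54 mm behind the grasp point. The pads swing forward as they close: fully open they stand 13 mm farther back than shut.
Start: joints at [-1.309, 0.308, 1.634, -0, 1.2, -0.07], TCP at [0.204, -0.591, 0.25] pointing down, gripper open.
Joint ranges: [-3.06, 3.06], [-0.79, 1.96], [0.05, 2.63], [-1.19, 4.34], [0.05, 2.64], [-2.94, 2.94]. Speed limits (rad/s): [2.79, 2.79, 3.14, 3.14, 3.14, 3.14].

## Interface

Orientations are given as a rotation vector (axis times angle).
In Python, from station import manip gives the robot as it stands. The module is installed in compiled form; this text tells all that it offers.
- The arm moves only by the shell command python3 -m crank 'ROWS' [FORCE]. ROWS is JSON, a list of rows, each a list of 7 numbers: the turn, a rotation vector about the tool's x, y, z in degrees, then the shift along the tool's x, y, z in mm, then the finger opening in mm, from 0 to 85.4. In form: [[wx, wy, wz, dx, dy, dz, jaw], ...]. A call has 1 to 20 rows; each row shifts and turns the commanded pose from where the row before left it, along the tool's axes as they then stand; what a row does not reach is not made up. A row lasts 1/10 s, in which the tool goes at most 50 mm and 8.59 degrees, less where a joint would pass 70% of its speed; a pose out of reach is approached as far as the arm can. A call is refused whole if a number of a shift passes 50 or a number of a turn 8.59, either way. A call with a gripper value outside its range is refused whole. The fingers move at their own pace and stop on an object; FORCE is the grip in N (left out, the last holds). Time passes only in rows, so rows that do not move let the fingers close. It gives the time, the measured TCP pose, the force, the opening and the grip force at its end, in the units of the state.
- manip.state(): the state, without advancing time (a new reading comes with each control period).
- manip.grab_frame(name): name is "scene" or "top" or "wrist"; returns (picture, depth): 400x640x3 uint8, blue, green, red; 400x640 float32, m along the optical axis (not along the pixel's ray), 0 where there is no reading.
- manip.camera_params(name): a dict with "fx", "fy", "cx", "cy" (pixels), "distortion" ([k1, k2, p1, p2, k3] as OpenCV has them; the pictures are not rectified), "T" (4x4, takes a point from camera to world coordinates); the wrist camera has in their place "mount" (4x4, takes a point from camera to tool coordinates, whose origin is the TCP and whose axes are the flange's). Camera axes: x right, y down, z forward; pixel columns grow to the right and rows downward; lengths in m; the calibration is good to about 2 mm. A picture is of the moment at which its call begins: read the wrist's pose just before it. camera_params takes no time and is no camera call.
- manip.close_job(): hands the job in; it is judged then, once.
The state is a dict: "time": time; "q": joint angles; "qd": joint speeds; "effort": joint torques, N m; "eef_pos": TCP position; "ee_rot": TCP orientation; "wrist_force": force on the tool from outside, world axes, zero at the start; "ft_torque": the same for the moment, N m; "finger_gap": finger opening in m; "finger_force": force on a finger pad.
Only numpy, scipy, OpenCV 4.12 (cv2) and the standard library are available. Lean on these libraries where they do the work, as an engineer would, in place of code of your own. Each camera call takes 0.05 s, during which the arm holds its last target. There are 200 camera calls.

## Task

Three washed castors stand wheel-up on the shelf, worn but alike; two run free and one binds. Roll each wheel one way, at least an eighth of a turn, with a light fingertip on top of its tread (under 15 N, any harder marks the tyre), to feel its drag while it stands in its place; do not roll it back. When all three have been tried, lift the binding castor by its steel fork, not by the wheel, and set it down, without dropping it, upright on its plate on the floor of the clear bin; let go of it, leave the two good ones standing where they are and disturb nothing else.

Things in the scene. Friction and masses are not known exactly. Their poses are not given: they have to be found in the camera images.
- bin: Clear acrylic bin without contents, fixed to the shelf, 190 mm (its x) by 170 mm (its y) outside, 85 mm high, walls and floor 4 mm thick, open at the top. Origin: centre of its underside. Its hinged clear lid stands open on its +x rim, leaning outwards, about 280 mm high.
- soap_dispenser: Bystander: white soap dispenser with a steel press pump and spout, 68 mm diameter, 166 mm tall, loose, standing on the shelf. Origin: centre of its underside.
- wrench: Bystander: steel open-ended wrench, 170 mm long, lying loose on the shelf. Origin: centre of its underside; its x axis runs along it.
- caddy: Bystander: white plastic divided caddy with a bail handle, 300 mm (x) by 230 mm (y), walls 110 mm, handle to 232 mm, holding a spray bottle, a round steel drain cover and a green-handled scrub brush; fixed. Origin: centre of its underside.
- castor_a: One of three rigid plate castors that look alike, standing loose, upside down on its steel plate (95 mm along x, 67 mm along y, 4 mm thick), wheel up, about 99 mm tall, 0.4 to 0.6 kg. Origin: centre of the plate's underside; x: the way the tread rolls, y: along the axle, z: up. Any of the three may stand in any place.
- axle_a (a point): Middle of the axle of castor_a, 62 mm above the plate's underside. The fork's two flat steel cheeks stand across y here, outer faces 40 mm apart, 34 mm wide along x from 37 mm height up, tops rounded (17 mm radius) to 79 mm height. Pinch them across y with the TCP at this point: the gripper's body then clears the wheel.
- tread_top_a (a point): Where the top of a new tread would be on castor_a: 37.5 mm above the axle, 99.5 mm above the plate's underside (goes with the fork, not the wheel). The wheel, 28 mm wide (y), is worn unevenly from castor to castor: its real radius is 34 to 37.5 mm, so feel for the top 0 to 3.5 mm lower. Its rubber-cushioned hub gives 0.1 mm per N.
- wheel_a (a joint): Angle of the wheel of castor_a about y, rad, 0 at the start, no stops; + when the top of the tread goes to the castor's +x. A free-running wheel takes under 0.1 N at the tread and coasts on when let go; the binding one takes about 3.6 N at the tread to turn and stops dead; a finger pressed on it with under about 5 N may slip.
- castor_b: One of three rigid plate castors that look alike, standing loose, upside down on its steel plate (95 mm along x, 67 mm along y, 4 mm thick), wheel up, about 99 mm tall, 0.4 to 0.6 kg. Origin: centre of the plate's underside; x: the way the tread rolls, y: along the axle, z: up. Any of the three may stand in any place.
- axle_b (a point): Middle of the axle of castor_b, 62 mm above the plate's underside. The fork's two flat steel cheeks stand across y here, outer faces 40 mm apart, 34 mm wide along x from 37 mm height up, tops rounded (17 mm radius) to 79 mm height. Pinch them across y with the TCP at this point: the gripper's body then clears the wheel.
- tread_top_b (a point): Where the top of a new tread would be on castor_b: 37.5 mm above the axle, 99.5 mm above the plate's underside (goes with the fork, not the wheel). The wheel, 28 mm wide (y), is worn unevenly from castor to castor: its real radius is 34 to 37.5 mm, so feel for the top 0 to 3.5 mm lower. Its rubber-cushioned hub gives 0.1 mm per N.
- wheel_b (a joint): Angle of the wheel of castor_b about y, rad, 0 at the start, no stops; + when the top of the tread goes to the castor's +x. A free-running wheel takes under 0.1 N at the tread and coasts on when let go; the binding one takes about 3.6 N at the tread to turn and stops dead; a finger pressed on it with under about 5 N may slip.
- castor_c: One of three rigid plate castors that look alike, standing loose, upside down on its steel plate (95 mm along x, 67 mm along y, 4 mm thick), wheel up, about 99 mm tall, 0.4 to 0.6 kg. Origin: centre of the plate's underside; x: the way the tread rolls, y: along the axle, z: up. Any of the three may stand in any place.
- axle_c (a point): Middle of the axle of castor_c, 62 mm above the plate's underside. The fork's two flat steel cheeks stand across y here, outer faces 40 mm apart, 34 mm wide along x from 37 mm height up, tops rounded (17 mm radius) to 79 mm height. Pinch them across y with the TCP at this point: the gripper's body then clears the wheel.
- tread_top_c (a point): Where the top of a new tread would be on castor_c: 37.5 mm above the axle, 99.5 mm above the plate's underside (goes with the fork, not the wheel). The wheel, 28 mm wide (y), is worn unevenly from castor to castor: its real radius is 34 to 37.5 mm, so feel for the top 0 to 3.5 mm lower. Its rubber-cushioned hub gives 0.1 mm per N.
- wheel_c (a joint): Angle of the wheel of castor_c about y, rad, 0 at the start, no stops; + when the top of the tread goes to the castor's +x. A free-running wheel takes under 0.1 N at the tread and coasts on when let go; the binding one takes about 3.6 N at the tread to turn and stops dead; a finger pressed on it with under about 5 N may slip.

How it is judged:
By the outcome, as a careful person would: the job done as asked, in the order asked, and still so for the second after the job is handed in, with the robot touching nothing.
It also fails if it takes over 72 s, if anything falls off the work surface, if the arm or the gripper's body presses on something with over 40 N, if the wrist force passes 120 N, or if a joint passes its speed limit or range.

## Working session

There is one attempt and no reset: what is moved stays moved. The work goes in short steps, Python scripts to look and compute and a shell command to move; the robot and the scene stay as the last step left them, time stands still between calls to the robot, and variables do not carry over. Pictures are saved under pics/ and viewed, at most 10 in all, crops included, and the job is handed in when it is done.

```bash
mkdir -p pics
python3 - <<'E'
from station import manip
import cv2,numpy as np
s=manip.state();print({k:np.round(v,3).tolist() for k,v in s.items()})
for n in("top","scene"):
    im,d=manip.grab_frame(n);cv2.imwrite(f"pics/{n}0.png",im);np.save(f"{n}0.npy",d)
    print(n,manip.camera_params(n))
print(manip.camera_params("wrist"))
E
```

```text
{'time': 0.0, 'q': [-1.309, 0.309, 1.635, 0.0, 1.2, -0.07], 'qd': [-0.0, -0.003, 0.002, 0.001, 0.0, -0.001], 'effort': [0.0, -41.526, -27.666, 0.0, 0.01, -0.0], 'eef_pos': [0.203, -0.59, 0.249], 'ee_rot': [-3.096, -0.518, 0.0], 'wrist_force': [-0.13, -0.313, -0.043], 'ft_torque': [0.003, 0.061, -0.01], 'finger_force': 0.0, 'finger_gap': 0.085}
top {'fx': 364.22148132203375, 'fy': 364.22148132203375, 'cx': 313.8501402515499, 'cy': 191.18143473269265, 'distortion': array([-0.0542782,  0.       ,  0.       ,  0.       ,  0.       ]), 'T': array([[ 0.02895038, -0.99247405,  0.11898376,  0.46619152],
       [-0.9994108 , -0.03093522, -0.01486826,  0.155429  ],
       [ 0.01843715, -0.11848321, -0.99278487,  1.16919519],
       [ 0.        ,  0.        ,  0.        ,  1.        ]])}
scene {'fx': 421.3060442856985, 'fy': 421.3060442856985, 'cx': 316.0529242520353, 'cy': 205.2026893392251, 'distortion': array([-0.07245836,  0.        ,  0.        ,  0.        ,  0.        ]), 'T': array([[ 0.41536496,  0.49659692, -0.76214399,  1.67083759],
       [ 0.90958395, -0.2371984 ,  0.34116559, -0.30390672],
       [-0.01135755, -0.83494217, -0.55022049,  0.86645052],
       [ 0.        ,  0.        ,  0.        ,  1.        ]])}
{'fx': 276.3634604608099, 'fy': 276.3634604608099, 'cx': 318.06670131916087, 'cy': 197.7390095872798, 'distortion': array([-0.02619584,  0.        ,  0.        ,  0.        ,  0.        ]), 'mount': array([[ 7.36454486e-04, -9.63831506e-01, -2.66511324e-01,
         6.66008572e-02],
       [ 9.99999386e-01,  9.30535440e-04, -6.01945682e-04,
         1.07229112e-03],
       [ 8.28172445e-04, -2.66510717e-01,  9.63831599e-01,
        -1.23799156e-01],
       [ 0.00000000e+00,  0.00000000e+00,  0.00000000e+00,
         1.00000000e+00]])}
```

View pics/top0.png

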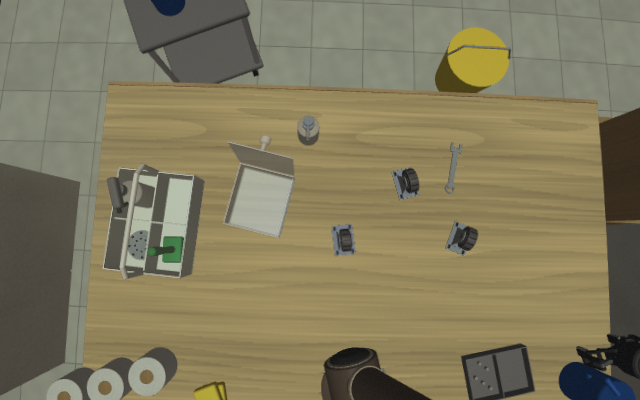

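View pics/scene0.png

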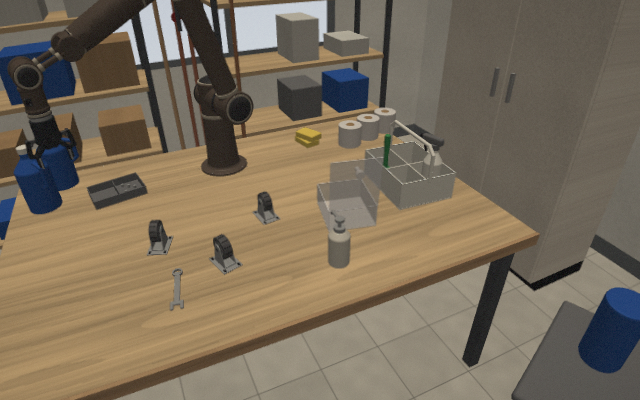

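Top view: castors at about (344,239), (407,183) and (463,237); bin centre about (260,200), with its lid on the far (+x) rim. The dispenser is at (308,130), the wrench at (454,168) and the caddy at (150,222). The scene view agrees.

```bash
cat > h.py <<'E'
import numpy as np,cv2
from station import manip
from scipy.spatial.transform import Rotation as R
def params(n,s=None):
    c=manip.camera_params(n)
    if n=="wrist":
        T=np.eye(4);T[:3,:3]=R.from_rotvec(s["ee_rot"]).as_matrix();T[:3,3]=s["eef_pos"];c["T"]=T@c["mount"]
    c["K"]=np.array([[c["fx"],0,c["cx"]],[0,c["fy"],c["cy"]],[0,0,1]]);return c
def rays(c,uv):
    p=cv2.undistortPoints(np.float64(uv).reshape(-1,1,2),c["K"],c["distortion"])[:,0]
    return np.c_[p,np.ones(len(p))]@c["T"][:3,:3].T
def cloud(c,d):
    v,u=np.mgrid[:400,:640];r=rays(c,np.c_[u.ravel(),v.ravel()])
    return (c["T"][:3,3]+r*d.ravel()[:,None]).reshape(400,640,3)
def plane(c,uv,z):
    r=rays(c,uv);o=c["T"][:3,3];return o+r*((z-o[2])/r[:,2])[:,None]
def proj(c,P):
    T=np.linalg.inv(c["T"]);return cv2.projectPoints(np.float64(P).reshape(-1,1,3),T[:3,:3],T[:3,3],c["K"],c["distortion"])[0][:,0]
E
python3 - <<'E'
from h import *
c=params("top");d=np.load("top0.npy");P=cloud(c,d);im=cv2.imread("pics/top0.png")
hsv=cv2.cvtColor(im,cv2.COLOR_BGR2HSV)
print("table z",np.median(P[280:300,300:400,2]))
for n,(u,v) in dict(p1=(344,239),p2=(407,183),p3=(463,237)).items():
    sl=np.s_[v-28:v+28,u-28:u+28];Q=P[sl];m=(Q[...,2]>.05)&(d[sl]>0);q=Q[m]
    mm=(hsv[sl][...,1]<60).astype(np.uint8);mm=cv2.morphologyEx(mm,cv2.MORPH_OPEN,np.ones((2,2)))
    k,l,st,ce=cv2.connectedComponentsWithStats(mm);i=1+np.argmax(st[1:,4])
    vv,uu=np.nonzero((l==i)&(Q[...,2]<.03));w=plane(c,np.c_[uu+u-28,vv+v-28],.004)[:,:2]
    r=cv2.minAreaRect(np.float32(w*1000))
    print(n,"wheel",q.mean(0).round(3),q[:,2].max().round(3),m.sum(),"range",q.min(0).round(3),q.max(0).round(3),"plate rect mm",np.round(r[0]),np.round(r[1]),r[2])
# bin corners from mask clicks
for p in [(240,163),(294,177),(279,237),(225,223)]: print(p,plane(c,[p],.085).round(3),plane(c,[p],0).round(3))
sc=params("scene")
for p in [(317,182),(377,175),(379,222),(327,229)]: pass
cv2.imwrite("pics/topcrop.png",cv2.resize(im[90:290,190:500],None,fx=2.5,fy=2.5,interpolation=cv2.INTER_CUBIC))
E
```

```text
table z 0.0009470021168589415
p1 wheel [0.454 0.043 0.085] 0.1 285 range [0.421 0.02  0.053] [0.486 0.063 0.1  ] plate rect mm [452.  37.] [97. 68.] 8.523050308227539
p2 wheel [ 0.638 -0.152  0.085] 0.105 335 range [ 0.602 -0.18   0.05 ] [ 0.681 -0.133  0.105] plate rect mm [ 640. -166.] [95. 78.] 15.897846221923828
p3 wheel [ 0.469 -0.328  0.083] 0.102 350 range [ 0.432 -0.355  0.05 ] [ 0.506 -0.31   0.102] plate rect mm [ 463. -348.] [86. 95.] 68.99980926513672
(240, 163) [[0.675 0.365 0.085]] [[0.691 0.381 0.   ]]
(294, 177) [[0.637 0.2   0.085]] [[0.651 0.204 0.   ]]
(279, 237) [[0.457 0.238 0.085]] [[0.456 0.245 0.   ]]
(225, 223) [[0.493 0.4   0.085]] [[0.495 0.419 0.   ]]
```

View pics/topcrop.png

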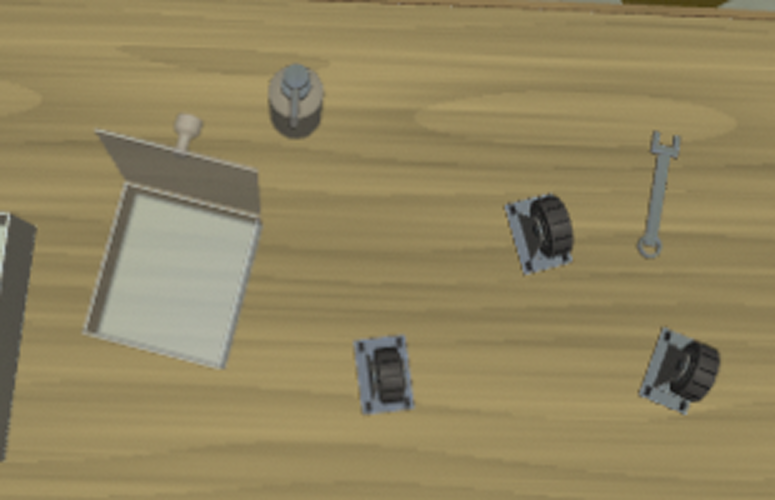

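```bash
cat >> h.py <<'E'
def go(x,y,z=None,yaw=None,s=None):
    "turn about tool z (deg), then shift in tool axes (mm) after that turn, tool kept vertical"
    s=s or manip.state();M=R.from_rotvec(s["ee_rot"]).as_matrix();p=s["eef_pos"]
    y0=np.degrees(np.arctan2(M[1,0],M[0,0]));yaw=y0 if yaw is None else yaw
    a=np.radians(yaw);d=np.array([x,y,p[2] if z is None else z])-p
    print("yaw now %.2f tilt %s turn z %.2f shift"%(y0,M[:2,2].round(4),-(yaw-y0)),np.round([1e3*(d[0]*np.cos(a)+d[1]*np.sin(a)),1e3*(d[0]*np.sin(a)-d[1]*np.cos(a)),-1e3*d[2]],1))
E
python3 -m crank '[[0,0,7.8,41,-19,0,0],[0,0,7.8,41,0,0,0],[0,0,7.8,41,0,0,0],[0,0,7.8,41,0,0,0],[0,0,7.8,41,0,0,0],[0,0,0,0,0,0,0],[0,0,0,0,0,0,0]]' 40
python3 -c "
from h import *
go(.465,-.34,.25,-20)"
```

```text
time: 0.8
eef_pos: [0.3987, -0.5603, 0.2487]
ee_rot: [-3.093, 0.541, 0.003]
wrist_force: [-0.1, 0.1, -0.1]
finger_gap: -0.0
finger_force: 0.0
yaw now -19.83 tilt [-0.0016  0.0016] turn z 0.17 shift [ -13.1 -229.7   -1.3]
```

```bash
python3 -m crank '[[0,0,0,-3,-46,0,0],[0,0,0,-3,-46,0,0],[0,0,0,-3,-46,0,0],[0,0,0,-2,-46,0,0],[0,0,0,-2,-46,0,0],[0,0,0,0,0,0,0],[0,0,0,0,0,0,0]]'
cat > look.py <<'E'
import sys
from h import *
n=sys.argv[1]
s=manip.state();im,d=manip.grab_frame("wrist");c=params("wrist",s)
cv2.imwrite(f"pics/{n}.png",im);np.save(f"{n}.npy",d)
P=cloud(c,d);hsv=cv2.cvtColor(im,cv2.COLOR_BGR2HSV)
Z=P[...,2];t=s["eef_pos"];near=(np.hypot(P[...,0]-t[0],P[...,1]-t[1])<.09)&(d>.15)
print("tcp",t.round(4),"table z",np.median(Z[(hsv[...,1]>80)&(d>0)&(Z<.02)]).round(4))
m=near&(Z<.03)&(hsv[...,1]<70)
m=cv2.morphologyEx(m.astype(np.uint8),cv2.MORPH_OPEN,np.ones((3,3)))
v,u=np.nonzero(m);w=plane(c,np.c_[u,v],.004)[:,:2];r=cv2.minAreaRect(np.float32(w*1000));print("plate",np.round(r[0],1),np.round(r[1],1),round(r[2],1),len(v))
b=cv2.boxPoints(r)/1000;px=proj(c,np.c_[b,np.full(4,.004)])
q=P[near&(Z>.085)&(Z<.108)];qq=q[:,:2]-q[:,:2].mean(0);U=np.linalg.svd(qq,full_matrices=0)[2][0]
mid=lambda a:(np.percentile(a,2)+np.percentile(a,98))/2
N=np.array([-U[1],U[0]]);ctr=mid(q[:,:2]@U)*U+mid(q[:,:2]@N)*N
print("tread",q.mean(0).round(4),"mid",ctr.round(4),"yaw",np.degrees(np.arctan2(U[1],U[0])).round(1),"ztop",np.percentile(q[:,2],98).round(4),len(q),"ext",np.ptp(q[:,:2]@U).round(4),np.ptp(q[:,:2]@N).round(4))
cv2.polylines(im,[np.int32(px)],True,(0,0,255),1);cv2.circle(im,tuple(np.int32(proj(c,[[*ctr,.0985]])[0]).tolist()),3,(0,255,0),-1)
cv2.imwrite(f"pics/{n}_m.png",im)
E
python3 look.py w3
```

```text
time: 1.5
eef_pos: [0.4637, -0.3399, 0.25]
ee_rot: [3.094, -0.543, -0.001]
wrist_force: [-0.2, -0.4, -0.4]
finger_gap: -0.0002
finger_force: 0.0
tcp [ 0.4637 -0.3399  0.25  ] table z -0.0
plate [ 468.1 -336.8] [67.  94.1] 69.3 1520
tread [ 0.47   -0.3381  0.0938] mid [ 0.4679 -0.3373] yaw 159.8 ztop 0.0983 1308 ext 0.0548 0.029
```

View pics/w3_m.png

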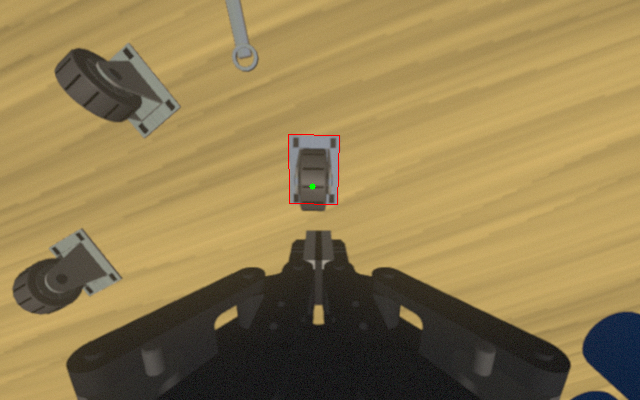

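The plate's rectangle fits well (67 × 94 mm): castor 3 is at (0.468, -0.337), yaw -20.5°, with the green dot on the tread top at (312,186). Next I descend onto it.

```bash
python3 -c "
from h import *
go(.4586,-.3335,.124,-20.5)"
```

```text
yaw now -19.98 tilt [-0.0004 -0.0009] turn z 0.52 shift [ -7.4  -5.2 126.1]
```

```bash
python3 -m crank '[[0,0,0.5,-7,-5,40,0],[0,0,0,0,0,40,0],[0,0,0,0,0,30,0],[0,0,0,0,0,15,0],[0,0,0,0,0,0,0],[0,0,0,0,0,0,0]]'
python3 -m crank '[[0,0,0,0,0,1,0],[0,0,0,0,0,1,0],[0,0,0,0,0,0,0],[0,0,0,0,0,0,0]]'
```

```text
time: 2.15
eef_pos: [0.4601, -0.3348, 0.1258]
ee_rot: [3.09, -0.56, 0.002]
wrist_force: [-0.5, -0.8, 0.0]
finger_gap: 0.0002
finger_force: 0.0
time: 2.55
eef_pos: [0.4602, -0.3335, 0.1237]
ee_rot: [3.091, -0.558, 0.002]
wrist_force: [0.5, 0.6, 0.3]
finger_gap: -0.0002
finger_force: 0.0
```

```bash
python3 -m crank '[[0,0,0,-1,0,2,0],[0,0,0,0,0,2,0],[0,0,0,0,0,0,0],[0,0,0,0,0,0,0]]'|grep -E 'pos|wrist'
for i in 1; do python3 -m crank '[[0,0,0,0,0,0.5,0],[0,0,0,0,0,0,0]]'|grep -E 'pos|wrist'; python3 -m crank '[[0,0,0,0,0,0.5,0],[0,0,0,0,0,0,0]]'|grep -E 'pos|wrist'; python3 -m crank '[[0,0,0,0,0,0.5,0],[0,0,0,0,0,0,0]]'|grep -E 'pos|wrist'; done
```

```text
eef_pos: [0.4587, -0.3328, 0.1187]
wrist_force: [0.1, -0.2, 0.3]
eef_pos: [0.4589, -0.333, 0.1184]
wrist_force: [1.2, 0.3, 0.5]
eef_pos: [0.4588, -0.333, 0.1179]
wrist_force: [-0.5, -0.1, 0.3]
eef_pos: [0.4588, -0.3329, 0.1174]
wrist_force: [-0.6, -0.2, 0.1]
```

```bash
python3 -m crank '[[0,0,0,0,0,0.4,0],[0,0,0,0,0,0,0]]'|grep -E 'pos|wrist'; python3 -m crank '[[0,0,0,0,0,0.4,0],[0,0,0,0,0,0,0]]'|grep -E 'pos|wrist'; python3 -m crank '[[0,0,0,0,0,0.4,0],[0,0,0,0,0,0,0]]'|grep -E 'pos|wrist'
```

```text
eef_pos: [0.4588, -0.333, 0.117]
wrist_force: [0.3, -0.4, -0.0]
eef_pos: [0.4588, -0.3329, 0.1166]
wrist_force: [-0.7, 0.2, 0.3]
eef_pos: [0.4589, -0.333, 0.1164]
wrist_force: [1.1, 0.7, 1.2]
```

```bash
python3 -m crank '[[0,0,0,0,0,0.4,0],[0,0,0,0,0,0,0]]'|grep -E 'pos|wrist'; python3 -m crank '[[0,0,0,0,0,0.3,0],[0,0,0,0,0,0,0]]'|grep -E 'pos|wrist'
```

```text
eef_pos: [0.4589, -0.333, 0.1162]
wrist_force: [-1.3, 0.5, 2.6]
eef_pos: [0.4589, -0.333, 0.116]
wrist_force: [0.2, 1.3, 4.3]
```

```bash
python3 -m crank '[[0,0,0,0,0,0.4,0],[0,0,0,0,0,0.4,0],[0,0,0,0,0,0,0]]'|grep -E 'pos|wrist'; python3 -m crank '[[0,0,0,3,0,0,0],[0,0,0,3,0,0,0]]'|grep -E 'pos|wrist'; python3 -m crank '[[0,0,0,3,0,0,0],[0,0,0,3,0,0,0]]'|grep -E 'pos|wrist'
```

```text
eef_pos: [0.459, -0.3331, 0.1156]
wrist_force: [-2.3, 0.7, 7.7]
eef_pos: [0.4642, -0.335, 0.1156]
wrist_force: [-2.8, 1.2, 8.6]
eef_pos: [0.4698, -0.3372, 0.1157]
wrist_force: [-3.8, 1.4, 8.5]
```

```bash
python3 -m crank '[[0,0,0,3,0,0,0],[0,0,0,3,0,0,0]]'|grep -E 'pos|wrist'; python3 -m crank '[[0,0,0,3,0,0,0],[0,0,0,2,0,0,0]]'|grep -E 'pos|wrist'
```

```text
eef_pos: [0.4754, -0.3393, 0.1156]
wrist_force: [-3.3, 2.4, 8.4]
eef_pos: [0.4802, -0.3411, 0.1154]
wrist_force: [-2.1, 0.9, 5.0]
```

```bash
python3 -m crank '[[0,0,0,2,0,0.8,0],[0,0,0,2,0,0.5,0]]'|grep -E 'pos|wrist'; python3 -m crank '[[0,0,0,2,0,0.6,0],[0,0,0,2,0,0.6,0]]'|grep -E 'pos|wrist'
```

```text
eef_pos: [0.4844, -0.3427, 0.1143]
wrist_force: [-1.0, 1.1, 6.8]
eef_pos: [0.4882, -0.3441, 0.113]
wrist_force: [-1.7, 1.0, 5.4]
```

```bash
python3 -m crank '[[0,0,0,2,0,0.9,0],[0,0,0,2,0,0.9,0]]'|grep -E 'pos|wrist'; python3 -m crank '[[0,0,0,2,0,0.8,0],[0,0,0,2,0,0.8,0]]'|grep -E 'pos|wrist'
```

```text
eef_pos: [0.4922, -0.3457, 0.1111]
wrist_force: [-0.8, 0.0, 3.6]
eef_pos: [0.4958, -0.3469, 0.109]
wrist_force: [0.5, 0.5, 2.1]
```

```bash
python3 -m crank '[[0,0,0,4,0,-2,0],[0,0,0,4,0,-8,0],[0,0,0,0,0,-8,0],[0,0,0,-23,0,0,0],[0,0,0,-23,0,0,0],[0,0,0,0,0,6,0],[0,0,0,0,0,2,0],[0,0,0,0,0,0,0]]'; python3 -c "
from h import *
go(.4586,-.3335,.1165,-20.5)"
```

```text
time: 7.25
eef_pos: [0.4605, -0.3337, 0.1189]
ee_rot: [3.091, -0.559, 0.001]
wrist_force: [0.1, 0.1, 0.2]
finger_gap: -0.0004
finger_force: 0.0
yaw now -20.49 tilt [ 0.0007 -0.0004] turn z 0.01 shift [-1.9  0.5  2.4]
```

```bash
python3 -m crank '[[0,0,0,-2,0,1,0],[0,0,0,0,0,1,0],[0,0,0,0,0,0.7,0],[0,0,0,0,0,0,0]]'|grep -E 'pos|wrist'; python3 -m crank '[[0,0,0,0,0,0.7,0],[0,0,0,0,0,0,0]]'|grep -E 'pos|wrist'
```

```text
eef_pos: [0.4583, -0.3328, 0.1164]
wrist_force: [-1.0, 0.6, 0.9]
eef_pos: [0.4583, -0.3328, 0.116]
wrist_force: [0.1, 1.1, 3.4]
```

```bash
python3 -m crank '[[0,0,0,0,0,0.6,0],[0,0,0,0,0,0.6,0],[0,0,0,0,0,0,0]]'|grep -E 'pos|wrist'; python3 -m crank '[[0,0,0,3,0,0,0],[0,0,0,3,0,0,0]]'|grep -E 'pos|wrist'; python3 -m crank '[[0,0,0,3,0,0,0],[0,0,0,3,0,0,0]]'|grep -E 'pos|wrist';python3 -m crank '[[0,0,0,3,0,0,0],[0,0,0,3,0,0,0]]'|grep -E 'pos|wrist'
```

```text
eef_pos: [0.4584, -0.3329, 0.1155]
wrist_force: [-1.4, 1.2, 8.5]
eef_pos: [0.4631, -0.3347, 0.1155]
wrist_force: [-3.5, 2.1, 9.8]
eef_pos: [0.4688, -0.3368, 0.1155]
wrist_force: [-3.3, 2.6, 9.1]
eef_pos: [0.4744, -0.339, 0.1155]
wrist_force: [-3.1, 2.4, 9.3]
```

Castor 3 drags steadily at about 3.9 N tangential, at both 8.5 N and 9.3 N of pressing, so it is turning rather than slipping and it looks like the binding one. I'll try the other two.

```bash
python3 -m crank '[[0,0,0,3,0,0,0],[0,0,0,3,0,-1,0],[0,0,0,3,0,-4,0],[0,0,0,0,0,-40,0],[0,0,0,0,0,-45,0],[0,0,-7.5,0,0,-45,0],[0,0,-7.5,0,0,0,0],[0,0,-7.5,0,0,0,0],[0,0,-7.5,0,0,0,0],[0,0,-7.5,0,0,0,0],[0,0,0,0,0,0,0]]'; python3 -c "
from h import *
go(.635,-.155,.25,17)"
```

```text
time: 9.85
eef_pos: [0.4831, -0.3419, 0.2488]
ee_rot: [-3.107, -0.464, 0.0]
wrist_force: [0.1, 0.3, -0.7]
finger_gap: -0.0002
finger_force: 0.0
yaw now 17.00 tilt [-0.0003  0.0003] turn z -0.00 shift [ 199.9 -134.3   -1.2]
```

```bash
python3 -m crank '[[0,0,0,40,-27,0,0],[0,0,0,40,-27,0,0],[0,0,0,40,-27,0,0],[0,0,0,40,-27,0,0],[0,0,0,40,-26,0,0],[0,0,0,0,0,0,0],[0,0,0,0,0,0,0]]' | grep pos; python3 look.py w2
```

```text
eef_pos: [0.6355, -0.1543, 0.2486]
tcp [ 0.6355 -0.1543  0.2486] table z -0.0
plate [ 641.5 -158.6] [94.4 66.8] 15.9 1529
tread [ 0.644  -0.158   0.0949] mid [ 0.6417 -0.1587] yaw -163.7 ztop 0.0998 1455 ext 0.0587 0.0297
```

```bash
python3 -c "
from h import *
go(.6319,-.1613,.1205,16)"
```

```text
yaw now 16.97 tilt [-0.0015 -0.0003] turn z 0.97 shift [ -4.4   4.9 128.1]
```

```bash
python3 -m crank '[[0,0,1,-4,5,45,0],[0,0,0,0,0,45,0],[0,0,0,0,0,30,0],[0,0,0,0,0,8,0],[0,0,0,0,0,0,0],[0,0,0,0,0,0,0]]'|grep -E 'pos|wrist'
python3 -m crank '[[0,0,0,0,0,0.5,0],[0,0,0,0,0,0,0]]'|grep -E 'pos|wrist'; python3 -m crank '[[0,0,0,0,0,0.5,0],[0,0,0,0,0,0,0]]'|grep -E 'pos|wrist'; python3 -m crank '[[0,0,0,0,0,0.5,0],[0,0,0,0,0,0,0]]'|grep -E 'pos|wrist'
```

```text
eef_pos: [0.6341, -0.1628, 0.1234]
wrist_force: [-0.2, -0.2, -0.6]
eef_pos: [0.6342, -0.162, 0.1229]
wrist_force: [0.6, 0.3, -0.4]
eef_pos: [0.6332, -0.1614, 0.1208]
wrist_force: [1.0, -0.4, 0.7]
eef_pos: [0.6328, -0.1613, 0.1197]
wrist_force: [1.0, -0.4, -0.2]
```

```bash
for i in 1; do python3 -m crank '[[0,0,0,0,0,0.3,0],[0,0,0,0,0,0,0],[0,0,0,0,0,0,0]]'|grep -E 'pos|wrist'; python3 -m crank '[[0,0,0,0,0,0.5,0],[0,0,0,0,0,0,0]]'|grep -E 'pos|wrist'; python3 -m crank '[[0,0,0,0,0,0.4,0],[0,0,0,0,0,0,0]]'|grep -E 'pos|wrist'; done
```

```text
eef_pos: [0.6328, -0.1613, 0.1194]
wrist_force: [0.1, 0.2, -0.5]
eef_pos: [0.6328, -0.1614, 0.1189]
wrist_force: [0.2, 0.6, -0.5]
eef_pos: [0.6328, -0.1613, 0.1185]
wrist_force: [-0.2, 0.8, 0.4]
```

```bash
for i in 1; do python3 -m crank '[[0,0,0,0,0,0.4,0],[0,0,0,0,0,0,0]]'|grep -E 'pos|wrist'; python3 -m crank '[[0,0,0,0,0,0.4,0],[0,0,0,0,0,0,0]]'|grep -E 'pos|wrist'; python3 -m crank '[[0,0,0,0,0,0.3,0],[0,0,0,0,0,0,0]]'|grep -E 'pos|wrist'; done
```

```text
eef_pos: [0.6329, -0.1614, 0.1182]
wrist_force: [-0.4, 1.0, 0.6]
eef_pos: [0.6331, -0.1614, 0.118]
wrist_force: [-0.7, -0.3, 1.6]
eef_pos: [0.6332, -0.1614, 0.1179]
wrist_force: [-0.4, 0.4, 2.0]
```

```bash
python3 -m crank '[[0,0,0,0,0,0.5,0],[0,0,0,0,0,0.5,0],[0,0,0,0,0,0,0]]'|grep -E 'pos|wrist'; python3 -m crank '[[0,0,0,3,0,0,0],[0,0,0,3,0,0,0]]'|grep -E 'pos|wrist'; python3 -m crank '[[0,0,0,3,0,0,0],[0,0,0,3,0,0,0]]'|grep -E 'pos|wrist';python3 -m crank '[[0,0,0,3,0,0,0],[0,0,0,3,0,0,0]]'|grep -E 'pos|wrist'
```

```text
eef_pos: [0.6335, -0.1613, 0.1175]
wrist_force: [-1.2, 0.6, 6.2]
eef_pos: [0.6394, -0.1596, 0.1176]
wrist_force: [-0.3, 0.6, 5.2]
eef_pos: [0.6453, -0.1579, 0.1175]
wrist_force: [-0.6, 0.8, 4.9]
eef_pos: [0.6511, -0.1562, 0.1175]
wrist_force: [-1.5, 2.5, 5.9]
```

```bash
python3 -m crank '[[0,0,0,3,0,0.2,0],[0,0,0,3,0,0.7,0]]'|grep -E 'pos|wrist'; python3 -m crank '[[0,0,0,2,0,0.6,0],[0,0,0,2,0,0.6,0]]'|grep -E 'pos|wrist';python3 -m crank '[[0,0,0,2,0,0.7,0],[0,0,0,2,0,0.8,0]]'|grep -E 'pos|wrist';python3 -m crank '[[0,0,0,2,0,0.9,0],[0,0,0,2,0,0.9,0]]'|grep -E 'pos|wrist'
```

```text
eef_pos: [0.657, -0.1545, 0.1165]
wrist_force: [1.7, 1.6, 5.5]
eef_pos: [0.6612, -0.1533, 0.1153]
wrist_force: [1.3, 1.6, 5.0]
eef_pos: [0.6651, -0.1523, 0.1137]
wrist_force: [1.4, 1.9, 5.5]
eef_pos: [0.6688, -0.1512, 0.1117]
wrist_force: [2.9, 2.2, 5.5]
```

Castor 2 runs free: under 1 N of drag over 37 mm. Next is castor 1.

```bash
python3 -m crank '[[0,0,0,4,0,-0.3,0],[0,0,0,4,0,-4,0],[0,0,0,0,0,-40,0],[0,0,0,0,0,-45,0],[0,0,4,0,0,-45,0],[0,0,4,0,0,0,0],[0,0,0,0,0,0,0]]'; python3 -c "
from h import *
go(.447,.037,.25,8)"
```

```text
time: 15.5
eef_pos: [0.6754, -0.1498, 0.2469]
ee_rot: [3.133, 0.219, 0.002]
wrist_force: [-0.9, -0.1, -0.2]
finger_gap: -0.0005
finger_force: 0.0
yaw now 8.01 tilt [ 0.0013 -0.0013] turn z 0.01 shift [-200.2 -216.8   -3.1]
```

```bash
python3 -m crank '[[0,0,0,-40,-43,0,0],[0,0,0,-40,-43,0,0],[0,0,0,-40,-43,0,0],[0,0,0,-40,-43,0,0],[0,0,0,-40,-43,0,0],[0,0,0,0,0,0,0],[0,0,0,0,0,0,0]]' | grep pos; python3 look.py w1
```

```text
eef_pos: [0.4788, 0.0088, 0.2434]
tcp [0.4788 0.0088 0.2434] table z 0.0
plate [453.6  40.4] [93.  66.1] 8.1 1512
tread [0.4565 0.0392 0.0924] mid [0.4541 0.039 ] yaw -171.4 ztop 0.0966 1195 ext 0.0503 0.0289
```

```bash
python3 -c "
from h import *
go(.4441,.0383,.119,8.3)"
```

```text
yaw now 8.10 tilt [-0.0021 -0.0006] turn z -0.20 shift [-31.5 -35.1 125.2]
```

```bash
python3 -m crank '[[0,0,0,-16,-17,25,0],[0,0,0,-15,-18,40,0],[0,0,0,0,0,30,0],[0,0,0,0,0,22,0],[0,0,0,0,0,0,0],[0,0,0,0,0,0,0],[0,0,0,0,0,0,0]]'|grep -E 'pos|wrist'; python3 -c "
from h import *
go(.4441,.0383,.1165,8.3)"
```

```text
eef_pos: [0.4474, 0.0381, 0.1296]
wrist_force: [0.6, 0.8, 0.1]
yaw now 7.97 tilt [ 0.0026 -0.0002] turn z -0.33 shift [-3.3 -0.6 13.1]
```

```bash
python3 -m crank '[[0,0,0,-3,0,6,0],[0,0,0,0,0,4,0],[0,0,0,0,0,0,0],[0,0,0,0,0,0,0],[0,0,0,0,0,0,0]]'|grep -E 'pos|wrist'; python3 -m crank '[[0,0,0,0,0,0.5,0],[0,0,0,0,0,0.5,0],[0,0,0,0,0,0,0]]'|grep -E 'pos|wrist'
```

```text
eef_pos: [0.4427, 0.0382, 0.1186]
wrist_force: [0.0, 0.5, 0.4]
eef_pos: [0.4425, 0.0382, 0.1173]
wrist_force: [-0.9, 0.5, -1.0]
```

```bash
python3 -m crank '[[0,0,0,1.5,0,0.5,0],[0,0,0,0,0,0.5,0],[0,0,0,0,0,0,0]]'|grep -E 'pos|wrist'; python3 -m crank '[[0,0,0,0,0,0.5,0],[0,0,0,0,0,0,0]]'|grep -E 'pos|wrist'; python3 -m crank '[[0,0,0,0,0,0.5,0],[0,0,0,0,0,0,0]]'|grep -E 'pos|wrist'; python3 -m crank '[[0,0,0,0,0,0.4,0],[0,0,0,0,0,0,0]]'|grep -E 'pos|wrist'
```

```text
eef_pos: [0.444, 0.0384, 0.1163]
wrist_force: [-0.0, 0.2, 0.0]
eef_pos: [0.4439, 0.0384, 0.1158]
wrist_force: [-0.2, 0.5, -0.6]
eef_pos: [0.4439, 0.0384, 0.1153]
wrist_force: [0.1, 0.4, 0.3]
eef_pos: [0.444, 0.0384, 0.1149]
wrist_force: [-0.1, -0.2, -0.3]
```

```bash
python3 -m crank '[[0,0,0,0,0,0.5,0],[0,0,0,0,0,0,0]]'|grep -E 'pos|wrist'; python3 -m crank '[[0,0,0,0,0,0.5,0],[0,0,0,0,0,0,0]]'|grep -E 'pos|wrist'; python3 -m crank '[[0,0,0,0,0,0.4,0],[0,0,0,0,0,0,0]]'|grep -E 'pos|wrist'
```

```text
eef_pos: [0.4441, 0.0384, 0.1146]
wrist_force: [0.3, -0.0, 1.2]
eef_pos: [0.4444, 0.0385, 0.1143]
wrist_force: [-0.2, -0.7, 2.7]
eef_pos: [0.4446, 0.0385, 0.1141]
wrist_force: [-0.5, 0.2, 4.6]
```

```bash
python3 -m crank '[[0,0,0,0,0,0.4,0],[0,0,0,0,0,0,0]]'|grep -E 'pos|wrist'; python3 -m crank '[[0,0,0,3,0,0,0],[0,0,0,3,0,0,0]]'|grep -E 'pos|wrist'; python3 -m crank '[[0,0,0,3,0,0,0],[0,0,0,3,0,0,0]]'|grep -E 'pos|wrist';python3 -m crank '[[0,0,0,3,0,0,0],[0,0,0,3,0,0,0]]'|grep -E 'pos|wrist'
```

```text
eef_pos: [0.4448, 0.0385, 0.1139]
wrist_force: [-0.1, 0.4, 5.9]
eef_pos: [0.4511, 0.0394, 0.1141]
wrist_force: [-0.8, 0.8, 6.6]
eef_pos: [0.457, 0.0403, 0.114]
wrist_force: [-0.6, 0.8, 6.0]
eef_pos: [0.463, 0.0412, 0.114]
wrist_force: [-0.0, 1.8, 5.5]
```

```bash
python3 -m crank '[[0,0,0,3,0,0.2,0],[0,0,0,3,0,0.7,0]]'|grep -E 'pos|wrist'; python3 -m crank '[[0,0,0,2,0,0.6,0],[0,0,0,2,0,0.6,0]]'|grep -E 'pos|wrist';python3 -m crank '[[0,0,0,2,0,0.7,0],[0,0,0,2,0,0.8,0]]'|grep -E 'pos|wrist';python3 -m crank '[[0,0,0,2,0,0.9,0],[0,0,0,2,0,0.9,0]]'|grep -E 'pos|wrist'
```

```text
eef_pos: [0.4693, 0.0421, 0.1132]
wrist_force: [1.4, 0.7, 5.7]
eef_pos: [0.4735, 0.0426, 0.1119]
wrist_force: [1.7, 0.8, 5.2]
eef_pos: [0.4772, 0.0431, 0.1103]
wrist_force: [2.4, 0.7, 5.1]
eef_pos: [0.4809, 0.0436, 0.1082]
wrist_force: [3.3, 2.3, 4.8]
```

Castor 1 is free too, so castor 3 binds. I'll go back to it and look again with the jaws open.

```bash
python3 -m crank '[[0,0,0,4,0,-0.3,0],[0,0,0,4,0,-4,0],[0,0,0,0,0,-40,0],[0,0,0,0,0,-45,0],[0,0,7.1,0,0,-45,85],[0,0,7.1,0,0,0,85],[0,0,7.1,0,0,0,85],[0,0,7.1,0,0,0,85],[0,0,0,0,0,0,85],[0,0,0,0,0,0,85]]'|grep -E 'time|pos|gap'; python3 -c "
from h import *
go(.465,-.338,.25,-20.5)"
```

```text
time: 21.85
eef_pos: [0.4866, 0.0444, 0.2412]
finger_gap: 0.0848
yaw now -20.24 tilt [-0.0027 -0.0004] turn z 0.26 shift [113.7 365.7  -8.8]
```

```bash
python3 -m crank '[[0,0,0,12,37,-1,85],[0,0,0,12,37,-1,85],[0,0,0,12,37,-1,85],[0,0,0,12,37,-1,85],[0,0,0,12,37,-1,85],[0,0,0,12,37,-1,85],[0,0,0,12,37,-1,85],[0,0,0,12,37,-1,85],[0,0,0,9,35,-1,85],[0,0,0,9,35,0,85],[0,0,0,0,0,0,85],[0,0,0,0,0,0,85],[0,0,0,0,0,0,85]]'|grep -E 'time|pos|gap'; python3 look.py w3b; python3 -c "
from h import *
go(.468,-.337,.06,-20.5)"
```

```text
time: 23.15
eef_pos: [0.4665, -0.3371, 0.2504]
finger_gap: 0.0848
tcp [ 0.4665 -0.3371  0.2504] table z -0.0
plate [ 467.9 -336.9] [67.4 93.6] 68.3 1518
tread [ 0.4702 -0.3383  0.0938] mid [ 0.4681 -0.3376] yaw 159.1 ztop 0.0983 1305 ext 0.0561 0.0277
yaw now -20.29 tilt [-0.001   0.0013] turn z 0.21 shift [  1.2  -0.3 190.6]
```

View pics/w3b_m.png

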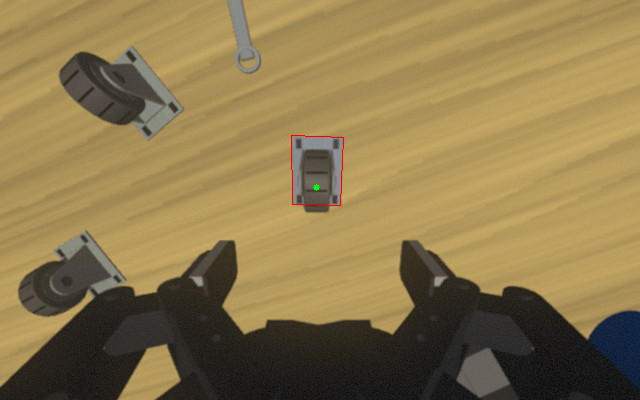

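The castor hasn't moved: still centred at (316,187) between the open jaws. Descending to grip the fork.

```bash
python3 -m crank '[[0,0,0.7,1,0,40,85],[0,0,0,0,0,40,85],[0,0,0,0,0,40,85],[0,0,0,0,0,30,85],[0,0,0,0,0,20,85],[0,0,0,0,0,15,85],[0,0,0,0,0,0,85],[0,0,0,0,0,0,85],[0,0,0,0,0,0,85]]'; python3 -c "
from h import *
go(.468,-.337,.06,-21)"
```

```text
time: 24.1
eef_pos: [0.4691, -0.3393, 0.0677]
ee_rot: [3.087, -0.574, 0.004]
wrist_force: [0.6, -0.4, 0.1]
finger_gap: 0.085
finger_force: 0.0
yaw now -21.06 tilt [ 0.0024 -0.002 ] turn z -0.06 shift [-1.8 -1.7  7.7]
```

```bash
python3 -m crank '[[0,0,0,-1,0,3,85],[0,0,0,0,0,0,85],[0,0,0,0,0,0,85],[0,0,0,0,0,0,85]]' | grep pos; python3 -m crank '[[0,0,0,0,0,0,40],[0,0,0,0,0,0,30],[0,0,0,0,0,0,30],[0,0,0,0,0,0,30],[0,0,0,0,0,0,30],[0,0,0,0,0,0,30],[0,0,0,0,0,0,30],[0,0,0,0,0,0,30]]' 60
```

```text
eef_pos: [0.467, -0.3384, 0.0634]
time: 25.3
eef_pos: [0.4673, -0.338, 0.0633]
ee_rot: [-3.088, 0.575, -0.001]
wrist_force: [1.8, 3.0, 3.5]
finger_gap: 0.0392
finger_force: 62.2
```

```bash
python3 -m crank '[[0,0,0,0,0,-5,30],[0,0,0,0,0,-10,30],[0,0,0,0,0,-20,30],[0,0,0,0,0,-40,30],[0,0,0,0,0,-40,30],[0,0,-3,0,0,-40,30],[0,0,-3,0,0,-40,30],[0,0,-3,0,0,0,30],[0,0,0,0,0,0,30],[0,0,0,0,0,0,30],[0,0,0,0,0,0,30]]';  python3 -c "
from h import *
print(manip.state()['q'].round(2) if hasattr(manip.state()['q'],'round') else manip.state()['q'])
go(.52,.305,.255,-12)"
```

```text
time: 26.4
eef_pos: [0.4654, -0.3373, 0.2557]
ee_rot: [-3.122, 0.332, 0.007]
wrist_force: [-1.0, 0.6, -6.9]
finger_gap: 0.0389
finger_force: 62.3
[-0.7   0.21  1.75 -0.    1.19  1.08]
yaw now -12.14 tilt [-0.0039  0.0029] turn z -0.14 shift [ -80.2 -639.6    0.7]
```

```bash
python3 -m crank '[[0,0,0,-3,-20,0,30],[0,0,0,-4,-30,0,30],[0,0,0,-4,-30,0,30],[0,0,0,-4,-30,0,30],[0,0,0,-4,-30,0,30],[0,0,0,-4,-30,0,30],[0,0,0,-4,-30,0,30],[0,0,0,-4,-30,0,30],[0,0,0,-4,-30,0,30],[0,0,0,-4,-30,0,30],[0,0,0,-4,-30,0,30],[0,0,0,-4,-30,0,30],[0,0,0,-4,-30,0,30],[0,0,0,-4,-30,0,30],[0,0,0,-4,-30,0,30],[0,0,0,-4,-30,0,30]]';  python3 -c "
from h import *
go(.52,.305,.255,-12)"
```

```text
time: 28.0
eef_pos: [0.5024, 0.1362, 0.2569]
ee_rot: [3.124, -0.331, -0.004]
wrist_force: [0.2, -0.8, -6.3]
finger_gap: 0.0392
finger_force: 62.4
yaw now -12.09 tilt [-0.0026 -0.0003] turn z -0.09 shift [ -17.8 -168.8    1.9]
```

```bash
python3 -m crank '[[0,0,0,-4,-30,0,30],[0,0,0,-4,-30,0,30],[0,0,0,-4,-30,0,30],[0,0,0,-4,-30,0,30],[0,0,0,0,-15,0,30],[0,0,0,0,-10,0,30],[0,0,0,0,0,0,30],[0,0,0,0,0,0,30],[0,0,0,0,0,0,30]]';  python3 -c "
from h import *
s=manip.state();im,d=manip.grab_frame('wrist');c=params('wrist',s)
C=np.array([.566,.301]);a=np.radians(-12);X=np.array([np.cos(a),np.sin(a)]);Y=np.array([-X[1],X[0]])
for z,col in((.085,(0,0,255)),(0,(255,0,0))):
    b=[[*(C+i*.095*X+j*.085*Y),z] for i,j in((1,1),(1,-1),(-1,-1),(-1,1))];cv2.polylines(im,[np.int32(proj(c,b))],True,col,1)
cv2.imwrite('pics/bin.png',im)
go(.546,.305,.068,-12,s)"
```

```text
time: 28.9
eef_pos: [0.5183, 0.2784, 0.2578]
ee_rot: [3.123, -0.333, -0.001]
wrist_force: [0.1, 0.1, -5.7]
finger_gap: 0.0392
finger_force: 62.7
yaw now -12.16 tilt [-0.0008 -0.001 ] turn z -0.16 shift [ 21.6 -31.7 189.8]
```

View pics/bin.png

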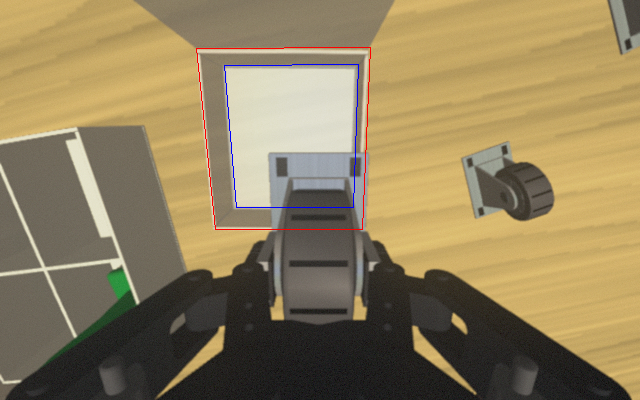

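The rim (red) and floor (blue) overlays fit the bin at (197..371, 48..230), with the castor held level at about (315,220). Moving over and lowering.

```bash
python3 -m crank '[[0,0,0,11,-16,0,30],[0,0,0,11,-16,0,30],[0,0,0,0,0,0,30],[0,0,0,0,0,0,30],[0,0,0,0,0,30,30],[0,0,0,0,0,35,30],[0,0,0,0,0,35,30],[0,0,0,0,0,35,30],[0,0,0,0,0,20,30],[0,0,0,0,0,10,30],[0,0,0,0,0,5,30],[0,0,0,0,0,0,30],[0,0,0,0,0,0,30],[0,0,0,0,0,0,30]]';  python3 -c "
from h import *
go(.546,.305,.068,-12)"
```

```text
time: 30.35
eef_pos: [0.548, 0.307, 0.09]
ee_rot: [-3.122, 0.331, -0.005]
wrist_force: [-0.5, 0.5, -6.4]
finger_gap: 0.0392
finger_force: 62.9
yaw now -12.09 tilt [0.0031 0.0014] turn z -0.09 shift [-1.6  2.3 22. ]
```

```bash
python3 -m crank '[[0,0,0,0,0,6,30],[0,0,0,0,0,6,30],[0,0,0,0,0,5,30],[0,0,0,0,0,2,30],[0,0,0,0,0,0,30],[0,0,0,0,0,0,30],[0,0,0,0,0,0,30]]'|grep -E 'pos|wrist'; python3 -m crank '[[0,0,0,0,0,0.7,30],[0,0,0,0,0,0,30]]'|grep -E 'pos|wrist';python3 -m crank '[[0,0,0,0,0,0.7,30],[0,0,0,0,0,0,30]]'|grep -E 'pos|wrist'
```

```text
eef_pos: [0.547, 0.3065, 0.0693]
wrist_force: [-0.0, -0.7, -6.6]
eef_pos: [0.5468, 0.3064, 0.0685]
wrist_force: [-0.6, 0.2, -6.0]
eef_pos: [0.5466, 0.3063, 0.0676]
wrist_force: [-0.6, 0.7, -6.1]
```

```bash
python3 -m crank '[[0,0,0,0,0,0.5,30],[0,0,0,0,0,0,30]]'|grep -E 'pos|wrist';python3 -m crank '[[0,0,0,0,0,0.5,30],[0,0,0,0,0,0,30]]'|grep -E 'pos|wrist';python3 -m crank '[[0,0,0,0,0,0.5,30],[0,0,0,0,0,0,30]]'|grep -E 'pos|wrist'
```

```text
eef_pos: [0.5467, 0.3064, 0.0674]
wrist_force: [-0.6, 0.0, -4.5]
eef_pos: [0.5467, 0.3064, 0.0674]
wrist_force: [-2.9, -1.9, 1.0]
eef_pos: [0.5467, 0.3064, 0.0674]
wrist_force: [-4.2, -2.5, 6.4]
```

The castor is on the floor (TCP z 0.0674, contact force rising). Opening and retreating.

```bash
python3 -m crank '[[0,0,0,0,0,-0.5,42],[0,0,0,0,0,0,46],[0,0,0,0,0,0,54],[0,0,0,0,0,0,62],[0,0,0,0,0,0,66],[0,0,0,0,0,0,66],[0,0,0,0,0,0,66]]'|grep -E 'pos|wrist|gap|finger'; python3 -m crank '[[0,0,0,0,0,-10,66],[0,0,0,0,0,-20,66],[0,0,0,0,0,-30,66],[0,0,0,0,0,-40,66],[0,0,0,0,0,-40,66],[0,0,0,0,0,-40,66],[0,0,0,-30,0,0,66],[0,0,0,-40,0,0,66],[0,0,0,0,0,0,66],[0,0,0,0,0,0,66]]'
python3 - <<'E'
from h import *
s=manip.state();im,d=manip.grab_frame('wrist');t,_=manip.grab_frame('top')
cv2.imwrite('pics/end.png',np.vstack([cv2.resize(im,(480,300)),cv2.resize(t[100:290,190:494],(480,300))]))
E
```

```text
eef_pos: [0.5467, 0.3064, 0.0666]
wrist_force: [0.2, -0.7, 0.0]
finger_gap: 0.0658
finger_force: 0.0
time: 33.75
eef_pos: [0.4778, 0.3213, 0.2475]
ee_rot: [-3.124, 0.329, -0.002]
wrist_force: [0.7, -0.6, 0.5]
finger_gap: 0.0659
finger_force: 0.0
```

View pics/end.png

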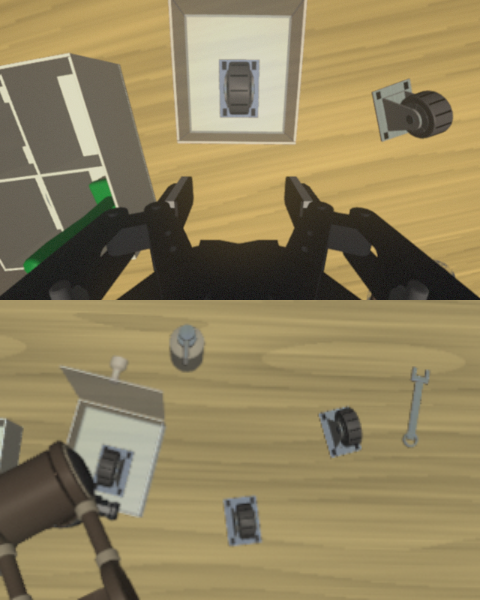

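The castor stands upright on its plate inside the bin, at (239,88) in the upper wrist view. The lower top view shows the two good ones at (343,428) and (242,520), still standing in their places.

```bash
python3 -c "
from station import manip
print(manip.close_job())"
```

```text
the job is handed in; nothing more can be done
None
```

I rolled all three wheels one way with under 10 N read at each step: the castor nearest the wrench's ring end bound at about 3.9 N and now stands upright on its plate in the clear bin; the two free ones are still in place, and the job is handed in at about 34 s.

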